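# Turn the upside-down specimen jar and set it upright on its card

### The job

The square specimen jar with the orange lid was left standing upside down on its lid after its beetle was examined from below. Turn it the right way up and set it down upright, lid on top, in the middle of its white data card in the wooden tray. It is fragile: do not let it topple or drop, and do not disturb the other specimens and tools.

Things in the scene. Friction and masses are not known exactly. Their poses are not given: they have to be found in the camera images.
- jar_mid (a point): Centre of the closed clear jar to be turned, about 0.18 kg. Its z points from bottom to lid (down while upside down), x and y are normal to its flat sides. 77 mm long in z: square body 56 x 56 mm, z -38.5 to +17.5 (body centre z -10.5); orange lid, 46 mm diameter, z +22.5 to +38.5, fixed. Laid on a flat side it lies still, axis 28 mm up. It is squat: best turned in two grasps, laid down between.
- card_top (a point): Centre of the top face of the white data card, 90 x 90 mm, 2 mm thick, with two thin orange lines, fixed in one of the two places of the wooden tray; its top is 10 mm above the table. Its x and y axes run along its edges, z up. The jar's middle belongs over this point.
- tray: Dark wooden specimen tray fixed on the table, 150 mm (its x) by 270 mm (its y); floor 8 mm, rim 14 mm above the table, rim 8 mm thick. Origin at the centre of its underside. Its two places lie 62 mm either side of its centre along its y: the card in one, the black-lidded jar in the other. Beyond its right (world -y) end stand a microscope and its lamp box, up to 0.4 m tall, at y below -0.45.
- jar: The same orange-lidded jar as jar_mid, here with its origin at the centre of the jar's bottom face; z axis from bottom to lid.
- jar_black: A like jar (56 x 56 x 77 mm) with a black lid, standing upright in the tray beside the card; leave it alone. Origin at the centre of its underside.
- dish_a: Closed clear petri dish with insects, 90 mm diameter, 15 mm high; leave it alone. Origin at the centre of its underside.
- dish_b: A like petri dish, leave it alone.
- dish_c: A like petri dish, leave it alone.
- forceps: Steel forceps lying flat, 130 mm long along its x, 14 mm wide, 9 mm high; leave alone. Origin on the table under its middle.
- lens: Folding pocket lens, about 76 x 38 mm, 18 mm high; leave alone. Origin on the table under the round lens, the case towards its -x.
- pinblock: Small stepped wooden block, 75 x 30 mm, 26 mm high at its +x end; leave alone. Origin at the centre of its underside.
There are look-alikes about, which are no part of the job. Leave any green look-alike of the jar alone.

How it is judged:
At the end, for the whole second after the job is handed in: The orange-lidded jar stands upright, lid up (within 0.1 rad), at rest on the white card, its middle within 20 mm of the card's centre (horizontal distance between jar_mid and card_top below 0.02 m and angle between jar_mid's own z axis and vertical below 0.1 rad and z of jar_mid in the frame of card_top between 0.034 and 0.043 m and linear speed of jar below 0.02 m/s and angular speed of jar below 0.1 rad/s); the robot touches nothing.
It fails at once if the jar topples: it tumbles faster than 4 rad/s while no finger touches it (angular speed of jar above 4 rad/s and contact force between jar and the fingers below 0.05 N).
It fails at once if the jar is dropped: it falls or is thrown faster than 0.5 m/s while no finger touches it (linear speed of jar above 0.5 m/s and contact force between jar and the fingers below 0.05 N).
It fails at once if another specimen or tool is disturbed: the black-lidded jar, a dish, the forceps, the lens or the stepped block is moved by more than 15 mm, or the black-lidded jar is tipped (distance of any of jar_black, dish_a, dish_b, dish_c, forceps, lens, pinblock from where it was at the start of the episode above 0.015 m or angle between jar_black's own z axis and vertical above 0.3 rad).
It also fails if it takes over 51 s, if anything falls off the work surface, if the arm or the gripper's body presses on something with over 40 N, if the wrist force passes 120 N, or if a joint passes its speed limit or range.

### The arm

A 6-joint arm with a two-finger parallel gripper is mounted at the origin on the work surface. World frame = base frame: x ahead of the robot, y to its left, z up, the work surface at z = 0. Lengths are in m, angles in rad, forces in N, time in s.
With the tool pointing down it reaches from about 0.275 to 0.85 m from the base axis. Payload 5.2 kg.
Tool frame: the origin (TCP) lies between the finger pads; the fingertips stand 19 mm ahead of it and the grasp point (between the pads) is the TCP; z points along the fingers, y is the line along which they close (so a half turn about z gives the same grasp; the last joint's range is limited). The gripper opens to 85 mm and grips with 20 to 120 N. Pads are 22 mm wide; open, the fingers measure 114 mm over their backs; the gripper's body (76 mm by 85 mm) begins 54 mm behind the grasp point. The pads swing forward as they close: fully open they stand 13 mm farther back than shut.
Start: joints at [-1.36, 0.259, 1.535, -0, 1.348, -0.203], TCP at [0.221, -0.504, 0.25] pointing down, gripper open.
Joint ranges: [-3.14, 3.14], [-0.91, 2.08], [0.19, 2.58], [-1.22, 4.36], [0.22, 2.71], [-3.12, 3.12]. Speed limits (rad/s): [2.57, 2.57, 3.14, 3.14, 3.14, 3.14].

### API

Orientations are given as a 3x3 rotation matrix whose columns are the frame's x, y, z axes.
In Python, from bench import monitor, capture, robot gives the robot as it stands. The module is installed in compiled form; this text tells all that it offers.
- The arm moves only by the tool step_arm, never from a script. Its argument "plan" is a list that holds one entry, the list of rows, each a list of 7 numbers: the turn, a rotation vector about the tool's x, y, z in rad, then the shift along the tool's x, y, z in mm, then the finger opening in mm, from 0 to 85.4. In form: [[[rx, ry, rz, x, y, z, gripper], ...]]. A call has 1 to 20 rows; each row shifts and turns the commanded pose from where the row before left it, along the tool's axes as they then stand; what a row does not reach is not made up. A row lasts 1/12 s, in which the tool goes at most 41.7 mm and 7.16 degrees, less where a joint would pass 70% of its speed; a pose out of reach is approached as far as the arm can. A call with a gripper value outside its range is refused whole. The fingers move at their own pace and stop on an object; "force" is the grip in N (left out, the last holds). Time passes only in rows, so rows that do not move let the fingers close. It gives the time, the measured TCP pose, the force, the opening and the grip force at its end, in the units of the state.
- monitor.get_obs(): the state, without advancing time (a new reading comes with each control period).
- capture(name): name is "side" or "top"; returns a dict with "color" (480x640x3 uint8, red, green, blue), "fx", "fy", "cx", "cy" (pixels), "k1" (the pictures are not rectified: a ray, as slopes to the right and down, at radius r is drawn at 1 + k1 r^2 times it, then the intrinsics apply), "cam_to_world" (4x4, takes a point from camera to world coordinates). Camera axes: x right, y down, z forward; pixel columns grow to the right and rows downward; lengths in m; the calibration is good to about 2 mm. A picture is of the moment at which its call begins. There is no depth.
- robot.finish_job(): hands the job in; it is judged then, once.
The state is a dict: "time_s": time; "joints": joint angles; "qvel": joint speeds; "tau": joint torques, N m; "ee_pos": TCP position; "orientation": TCP orientation; "force": force on the tool from outside, world axes, zero at the start; "torque": the same for the moment, N m; "opening": finger opening in m; "grasp_force": force on a finger pad.
Only numpy, scipy, OpenCV 4.12 (cv2) and the standard library are available. Lean on these libraries where they do the work, as an engineer would, in place of code of your own. Each camera call takes 0.05 s, during which the arm holds its last target. There are 200 camera calls.

## Working session

There is one attempt and no reset: what is moved stays moved. The work goes in short steps, Python scripts to look and compute and a tool call to move; the robot and the scene stay as the last step left them, time stands still between calls to the robot, and variables do not carry over. Pictures are saved under pics/ and viewed, at most 10 in all, crops included, and the job is handed in when it is done.

Besides the shell and the picture viewer there is one more tool, called after "Call:" as name([rows], argument=value, ...), one row to a line, values as JSON. step_arm: Moves the arm, as the interface text tells. Its arguments: {"type":"object","properties":{"plan":{"type":"array"},"force":{"type":"number"}},"required":["plan"]}

```bash
mkdir -p pics; cat > h.py <<'E'
import numpy as np, cv2
from bench import monitor, capture, robot
def ray(c,u,v):
    K=np.array([[c["fx"],0,c["cx"]],[0,c["fy"],c["cy"]],[0,0,1.]])
    # distortion: r_d = r(1+k1 r^2) -> OpenCV model
    p=cv2.undistortPoints(np.array([[[u,v]]],float),K,np.array([c["k1"],0,0,0.]))[0,0]
    T=np.array(c["cam_to_world"]); d=T[:3,:3]@np.array([p[0],p[1],1]); return T[:3,3],d/np.linalg.norm(d)
def onz(c,u,v,z):
    o,d=ray(c,u,v); return o+d*(z-o[2])/d[2]
def proj(c,P):
    T=np.array(c["cam_to_world"]); q=T[:3,:3].T@(np.array(P)-T[:3,3]); x,y=q[:2]/q[2]; s=1+c["k1"]*(x*x+y*y)
    return c["fx"]*x*s+c["cx"],c["fy"]*y*s+c["cy"]
def shot(n,f):
    c=capture(n); cv2.imwrite("pics/"+f,c["color"][:,:,::-1]); return c
E
python3 - <<'E'
from h import *
for n in("side","top"):
    c=shot(n,n+"0.png"); print(n,c["fx"],c["k1"],np.round(c["cam_to_world"],3).tolist())
    hsv=cv2.cvtColor(c["color"],cv2.COLOR_RGB2HSV)
    m=cv2.inRange(hsv,(5,140,120),(18,255,255))
    k,l,s,ce=cv2.connectedComponentsWithStats(m)
    for i in range(1,k):
        if s[i,4]>40: print(s[i],ce[i].round(1))
o=monitor.get_obs(); print(o["ee_pos"],np.round(o["orientation"],3).tolist(),o["opening"])
E
```

```text
side 468.0630137601038 -0.0587786665994711 [[0.991, -0.086, 0.101, 0.504], [-0.133, -0.619, 0.774, -0.518], [-0.004, -0.78, -0.625, 0.535], [0.0, 0.0, 0.0, 1.0]]
[414  88  18  22  45] [422.3  97.6]
[577 300  21  23  75] [587.8 312.2]
top 487.1425698330371 -0.052766363719441454 [[-0.012, -0.996, 0.093, 0.455], [-1.0, 0.015, 0.024, 0.057], [-0.026, -0.093, -0.995, 1.116], [0.0, 0.0, 0.0, 1.0]]
[534  70  43   4  68] [556.   70.8]
[169  77  29   3  46] [183.9  77.5]
[ 0.22106199 -0.5031355   0.24958099] [[0.916, 0.402, -0.0], [0.402, -0.916, 0.002], [0.0, -0.002, -1.0]] 0.08564442366486054
```

View pics/side0.png

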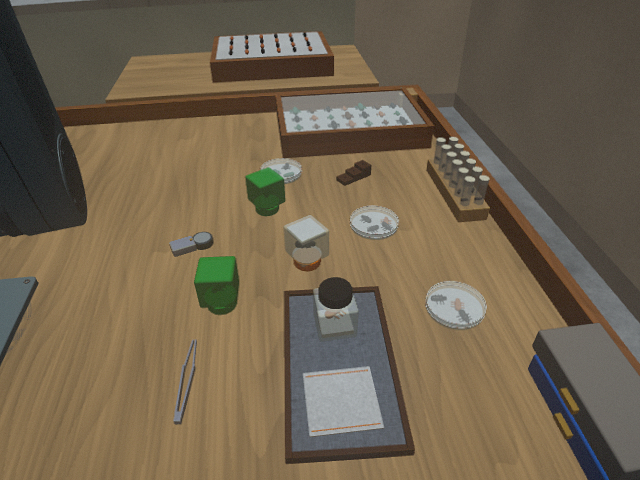

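View pics/top0.png

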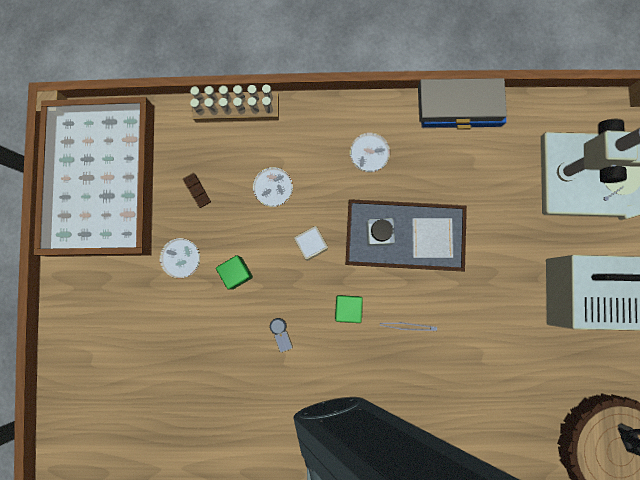

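The side view shows the orange jar upside down at about (306,245), with its lid at (307,258). The card is at (342,400), the black jar at (335,300) and the green decoys at (265,190) and (217,283). In the top view the jar base is at (311,243), the card at (432,238) and the black jar at (381,230).

```bash
python3 - <<'E'
from h import *
c=capture("top"); s=capture("side"); im=c["color"]
hsv=cv2.cvtColor(im,cv2.COLOR_RGB2HSV)
m=cv2.inRange(hsv,(0,0,150),(180,45,255)); m[:200]=0
m=cv2.morphologyEx(m,cv2.MORPH_CLOSE,np.ones((3,3)))
for nm,(u,v),z in(("jar",(311,243),.077),("card",(425,238),.010)):
    k,l,st,ce=cv2.connectedComponentsWithStats(m)
    i=l[v,u]; cn=max(cv2.findContours((l==i).astype(np.uint8),0,2)[0],key=cv2.contourArea)
    W=np.array([onz(c,*p[0],z)[:2] for p in cn],np.float32)*1000
    r=cv2.minAreaRect(W); print(nm,st[i],r)
    print(cv2.boxPoints(r).round(0).tolist())
# side: white top face of jar, orange lid
hs=cv2.cvtColor(s["color"],cv2.COLOR_RGB2HSV)
m=cv2.inRange(hs,(0,0,150),(180,45,255))
k,l,st,ce=cv2.connectedComponentsWithStats(m)
for nm,(u,v),z in(("jar",(306,229),.077),("card",(342,400),.010)):
    i=l[v,u]; cn=max(cv2.findContours((l==i).astype(np.uint8),0,2)[0],key=cv2.contourArea)
    W=np.array([onz(s,*p[0],z)[:2] for p in cn],np.float32)*1000
    print("side",nm,st[i],cv2.minAreaRect(W), cv2.boxPoints(cv2.minAreaRect(W)).round(0).tolist())
# other objects for clearance
for nm,(u,v),z in(("black",(381,230),.077),("green1",(348,309),.077),("green2",(234,272),.077),("dish272",(272,187),.015),("dish370",(370,152),.015),("lens",(278,326),.018),("forc",(408,326),.0)):
    print(nm,onz(c,u,v,z)[:2].round(3))
big=cv2.resize(im[190:290,260:500],None,fx=3.3,fy=3.3,interpolation=cv2.INTER_CUBIC)
b2=cv2.resize(s["color"][200:280,260:360],None,fx=3.3,fy=3.3,interpolation=cv2.INTER_CUBIC)
o=np.zeros((600,800,3),np.uint8); o[:330,:792]=big; o[335:335+264,:330]=b2
cv2.imwrite("pics/crop1.png",o[:,:,::-1])
E
```

```text
jar [295 226  33  33 624] ((557.06298828125, 88.20169067382812), (54.145652770996094, 53.80342102050781), 27.661405563354492)
[[521.0, 99.0], [546.0, 52.0], [594.0, 77.0], [569.0, 125.0]]
card [ 413  218   40   40 1584] ((570.7467041015625, -187.651611328125), (89.76882934570312, 89.30150604248047), 89.16354370117188)
[[525.0, -232.0], [615.0, -233.0], [616.0, -143.0], [527.0, -142.0]]
side jar [285 215  43  27 618] ((557.8056030273438, 80.07530212402344), (50.84965896606445, 53.09237289428711), 28.041521072387695) [[523.0, 92.0], [548.0, 45.0], [593.0, 69.0], [568.0, 115.0]]
side card [ 303  366   81   70 4242] ((570.9761962890625, -192.76629638671875), (89.64057159423828, 89.68965911865234), 89.1749267578125) [[525.0, -237.0], [615.0, -238.0], [616.0, -149.0], [527.0, -147.0]]
black [ 0.581 -0.063]
green1 [0.414 0.01 ]
green2 [0.496 0.253]
dish272 [0.692 0.177]
dish370 [ 0.771 -0.05 ]
lens [0.376 0.165]
forc [ 0.371 -0.128]
```

View pics/crop1.png

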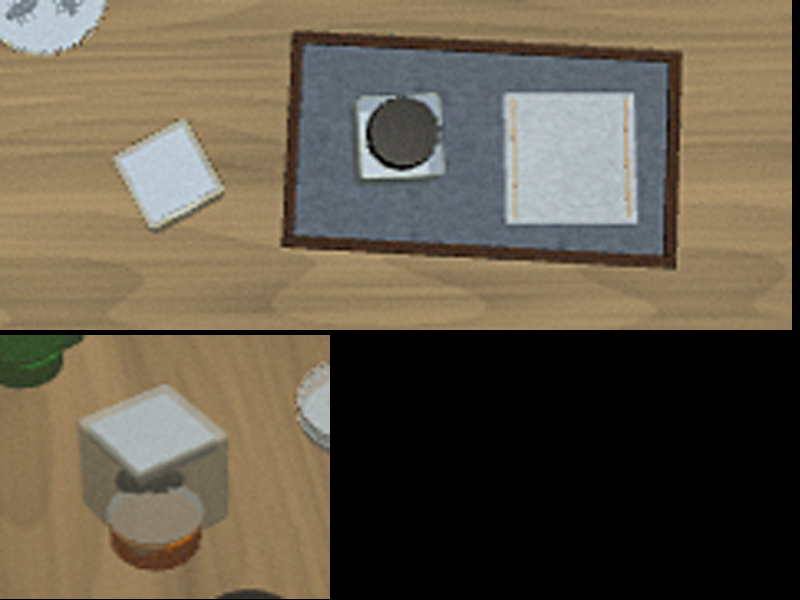

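The jar is at about (557,85) mm with flat normals at 27.5° and 117.5°. The card centre is at about (571,-190) mm. I'll move over the jar and test the tilt range in the air.

Call:
step_arm([
  [[0,0,0,27.2,-20.2,0,85],[0,0,0,27.2,-20.2,0,85],[0,0,0,27.2,-20.2,0,85],[0,0,0,27.2,-20.2,0,85],[0,0,0,27.2,-20.2,0,85],[0,0,0,27.2,-20.2,0,85],[0,0,0,27.2,-20.2,0,85],[0,0,0,27.2,-20.2,0,85],[0,0,0,27.2,-20.2,0,85],[0,0,0,27.2,-20.2,0,85],[0,0,0,27.2,-20.2,0,85],[0,0,0,27.2,-20.2,0,85],[0,0,0,27.2,-20.2,0,85],[0,0,0,27.2,-20.2,0,85],[0,0,0,27.2,-20.2,0,85],[0,0,0,27.2,-20.2,0,85],[0,0,0,27.2,-20.2,0,85],[0,0,0,27.2,-20.2,0,85],[0,0,0,27.2,-20.2,0,85],[0,0,0,27.2,-20.2,0,85]],
])

```text
time_s: 1.87
ee_pos: [0.5573, 0.0868, 0.2501]
orientation: [[0.915, 0.402, -0.0], [0.402, -0.915, -0.0], [-0.0, -0.0, -1.0]]
force: [0.9, -0.8, -0.2]
opening: 0.0852
grasp_force: 0.0
```

Call:
step_arm([
  [[0,0,-0.066,0,0,0,85],[0,0.11,0,0,0,0,85],[0,0.11,0,0,0,0,85],[0,0.11,0,0,0,0,85],[0,0.11,0,0,0,0,85],[0,0.11,0,0,0,0,85],[0,0.11,0,0,0,0,85],[0,0.12,0,0,0,0,85],[0,0,0,0,0,0,85]],
])

```text
time_s: 2.62
ee_pos: [0.5537, 0.0874, 0.2473]
orientation: [[0.662, 0.466, 0.587], [0.342, -0.885, 0.317], [0.667, -0.009, -0.745]]
force: [-0.9, 0.4, -1.3]
opening: 0.0848
grasp_force: 0.0
```

```bash
cat > st.py <<'E'
from h import *
o=monitor.get_obs(); R=np.array(o["orientation"])
print(o["time_s"],"pos",np.round(o["ee_pos"],4),"j",np.round(o["joints"],3),"\nR",np.round(R,3).tolist(),"F",np.round(o["force"],1),"op",round(o["opening"],4),o["grasp_force"])
E
python3 st.py
```

```text
2.6167 pos [0.5537 0.0874 0.2473] j [-0.368 -0.007  2.084  0.855  0.737  0.163] 
R [[0.662, 0.466, 0.587], [0.342, -0.885, 0.317], [0.667, -0.009, -0.745]] F [-0.9  0.4 -1.3] op 0.0848 0.0
```

Call:
step_arm([
  [[0,-0.12,0,0,0,0,85],[0,-0.12,0,0,0,0,85],[0,-0.12,0,0,0,0,85],[0,-0.12,0,0,0,0,85],[0,-0.12,0,0,0,0,85],[0,-0.12,0,0,0,0,85],[0,-0.12,0,0,0,0,85],[0,-0.12,0,0,0,0,85],[0,-0.12,0,0,0,0,85],[0,-0.12,0,0,0,0,85],[0,-0.12,0,0,0,0,85],[0,-0.12,0,0,0,0,85],[0,-0.12,0,0,0,0,85],[0,0,0,0,0,0,85]],
])

```text
time_s: 3.78
ee_pos: [0.5573, 0.0897, 0.2422]
orientation: [[0.615, 0.471, -0.632], [0.333, -0.882, -0.333], [-0.714, -0.005, -0.7]]
force: [0.2, -0.4, -3.3]
opening: 0.0848
grasp_force: 0.0
```

```bash
python3 st.py
```

```text
3.7833 pos [0.5573 0.0897 0.2422] j [ 0.116  0.779  0.946 -0.314  2.154  1.122] 
R [[0.615, 0.471, -0.632], [0.333, -0.882, -0.333], [-0.714, -0.005, -0.7]] F [ 0.2 -0.4 -3.3] op 0.0848 0.0
```

Call:
step_arm([
  [[0,0,0,27.2,1.1,9.3,85],[0,0,0,27.2,1.1,9.3,85],[0,0,0,27.2,1.1,9.3,85],[0,0,0,27.2,1.1,9.3,85],[0,0,0,27.2,1.1,9.3,85],[0,0,0,0,0,0,85],[0,0,0,0,0,0,85]],
])

```text
time_s: 4.37
ee_pos: [0.6146, 0.1155, 0.12]
orientation: [[0.625, 0.471, -0.622], [0.339, -0.882, -0.328], [-0.703, -0.006, -0.711]]
force: [-0.1, 0.5, 0.5]
opening: 0.0853
grasp_force: 0.0
```

```bash
python3 st.py; python3 - <<'E'
from h import *
s=capture("side");c=capture("top")
o=monitor.get_obs(); R=np.array(o["orientation"]); p=np.array(o["ee_pos"])
a=proj(s,p+R[:,2]*.01); b=proj(c,p+R[:,2]*.01); print(a,b)
t=lambda im,q,w,f:cv2.resize(im[int(q[1])-w:int(q[1])+w,int(q[0])-w:int(q[0])+w],None,fx=f,fy=f,interpolation=cv2.INTER_CUBIC)
for im,q in((s["color"],a),(c["color"],b)):
    for k in(1,-1):
        pass
    cv2.circle(im,(int(q[0]),int(q[1])),1,(255,0,0),-1)
cv2.imwrite("pics/a1.png",np.hstack([t(s["color"],a,66,3),t(c["color"],b,66,3)])[:,:,::-1])
E
```

```text
4.3667 pos [0.6146 0.1155 0.12  ] j [ 0.137  0.988  0.818 -0.276  2.069  1.175] 
R [[0.625, 0.471, -0.622], [0.339, -0.882, -0.328], [-0.703, -0.006, -0.711]] F [-0.1  0.5  0.5] op 0.0853 0.0
(np.float64(334.47763360432054), np.float64(193.8590535304237)) (np.float64(297.94877707539183), np.float64(215.75740177877873))
```

View pics/a1.png

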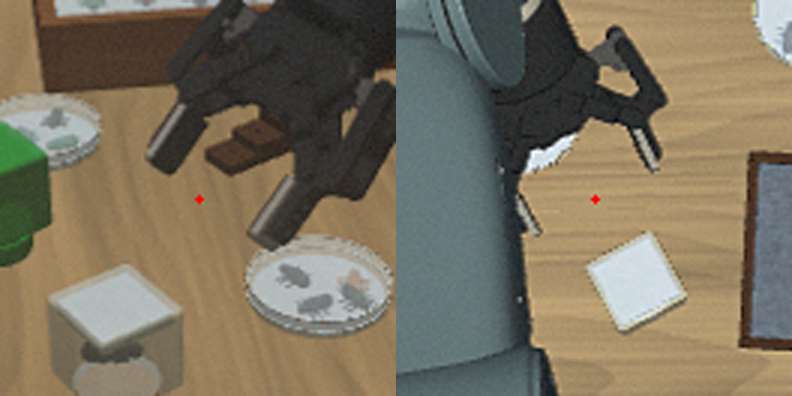

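The finger midpoint in the top view (594,200) agrees with the projected TCP (595,199), so I'll trust the top camera. Next I approach and grip.

Call:
step_arm([
  [[0,0,0,1.1,-0.5,24,85],[0,0,0,1.1,-0.5,24,85],[0,0,0,1.1,-0.5,24,85],[0,0,0,1.1,-0.5,23.5,85],[0,0,0,0,0,0,85],[0,0,0,0,0,0,80],[0,0,0,0,0,0,75],[0,0,0,0,0,0,70],[0,0,0,0,0,0,66],[0,0,0,0,0,0,63],[0,0,0,0,0,0,60],[0,0,0,0,0,0,57],[0,0,0,0,0,0,54],[0,0,0,0,0,0,50],[0,0,0,0,0,0,50],[0,0,0,0,0,0,50]],
], force=40)

```text
time_s: 5.8
ee_pos: [0.5575, 0.0879, 0.0498]
orientation: [[0.625, 0.473, -0.621], [0.343, -0.881, -0.325], [-0.701, -0.01, -0.713]]
force: [4.2, 0.1, 4.1]
opening: 0.0558
grasp_force: 43.0
```

```bash
python3 st.py; python3 - <<'E'
from h import *
s=capture("side");c=capture("top")
cv2.imwrite("pics/a2.png",np.hstack([cv2.resize(im[y:y+100,x:x+100],None,fx=4,fy=4,interpolation=cv2.INTER_CUBIC) for im,x,y in((s["color"],255,170),(c["color"],260,190))])[:,:,::-1])
E
```

```text
5.8 pos [0.5575 0.0879 0.0498] j [ 0.111  0.94   1.105 -0.266  1.83   1.217] 
R [[0.625, 0.473, -0.621], [0.343, -0.881, -0.325], [-0.701, -0.01, -0.713]] F [4.2 0.1 4.1] op 0.0558 42.96878278255463
```

View pics/a2.png

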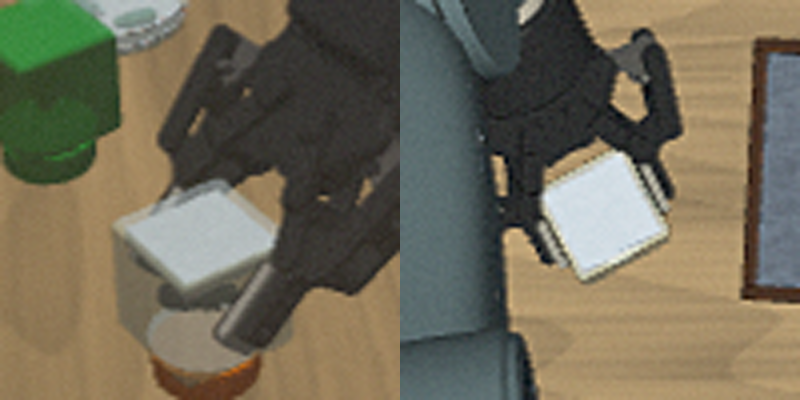

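The pads hold the jar squarely at 55.8 mm opening. I'll lift it and then turn it about the closing axis.

Call:
step_arm([
  [[0,0,0,-7,-0.1,-7,50],[0,0,0,-14,-0.2,-14,50],[0,0,0,-14,-0.2,-14,50],[0,0,0,-14,-0.2,-14,50],[0,0,0,-7,-0.1,-7,50],[0,0.08,0,0,0,0,50],[0,0.1,0,0,0,0,50],[0,0.1,0,0,0,0,50],[0,0.1,0,0,0,0,50],[0,0.1,0,0,0,0,50],[0,0.1,0,0,0,0,50],[0,0.1,0,0,0,0,50],[0,0.1,0,0,0,0,50],[0,0,0,0,0,0,50]],
])

```text
time_s: 7.07
ee_pos: [0.5519, 0.0873, 0.128]
orientation: [[0.882, 0.471, -0.006], [0.471, -0.882, 0.012], [0.0, -0.014, -1.0]]
force: [-0.9, -1.1, -2.5]
opening: 0.0557
grasp_force: 42.8
```

Call:
step_arm([
  [[0,0.1,0,0,0,0,50],[0,0.1,0,0,0,0,50],[0,0.1,0,0,0,0,50],[0,0.1,0,0,0,0,50],[0,0.1,0,0,0,0,50],[0,0.1,0,0,0,0,50],[0,0.1,0,0,0,0,50],[0,0.09,0,0,0,0,50],[0,0,0,0,0,0,50],[0,0,0,0,0,0,50]],
])

```text
time_s: 7.9
ee_pos: [0.5549, 0.0937, 0.1267]
orientation: [[0.699, 0.484, 0.527], [0.365, -0.875, 0.319], [0.615, -0.03, -0.788]]
force: [0.1, -0.8, -1.7]
opening: 0.0557
grasp_force: 42.8
```

```bash
python3 st.py
```

```text
7.9 pos [0.5549 0.0937 0.1267] j [-0.332  0.218  2.174  1.088  0.564 -0.153] 
R [[0.699, 0.484, 0.527], [0.365, -0.875, 0.319], [0.615, -0.03, -0.788]] F [ 0.1 -0.8 -1.7] op 0.0557 42.82885730266571
```

Call:
step_arm([
  [[0.065,-0.003,-0.083,0,0,0,50],[0.065,-0.003,-0.083,0,0,0,50],[0.065,-0.003,-0.083,0,0,0,50],[0.065,-0.003,-0.083,0,0,0,50],[0.065,-0.003,-0.083,0,0,0,50],[0,0.07,0,0,0,0,50],[0,0.06,0,0,0,0,50],[0,0,0,0,0,0,50],[0,0,0,0,0,0,50]],
])

```text
time_s: 8.65
ee_pos: [0.5552, 0.0928, 0.1267]
orientation: [[0.378, 0.858, 0.346], [0.593, -0.512, 0.621], [0.711, -0.029, -0.703]]
force: [-0.5, 0.1, -1.6]
opening: 0.0556
grasp_force: 43.3
```

```bash
cat > lev.py <<'E'
from h import *
from scipy.spatial.transform import Rotation as Ro
import sys
# jar z in tool coords given; print world jar axis, corrective rotvec (tool) to bring jar z to desired elevation & y level
def lev(R,jt,want_up):
    R=np.array(R); jz=R@jt; y=R[:,1]
    if want_up==0:
        zz=jz*[1,1,0]; zz/=np.linalg.norm(zz); yy=np.cross([0,0,1],zz); yy*=np.sign(yy@y)
    else:
        zz=np.array([0,0,1.]); yy=y*[1,1,0]; yy/=np.linalg.norm(yy)
    y0=y-jz*(y@jz); y0/=np.linalg.norm(y0)
    A=np.column_stack([jz,y0,np.cross(jz,y0)]); B=np.column_stack([zz,yy,np.cross(zz,yy)])
    w=Ro.from_matrix(B@A.T).as_rotvec(); return jz.round(3),(R.T@w).round(3),R.T@np.array([0,0,1.])
E
python3 st.py; python3 - <<'E'
from lev import *
print(lev(monitor.get_obs()["orientation"],np.array([.701,.01,.713]),0))
E
```

```text
8.65 pos [0.5552 0.0928 0.1267] j [-0.503  0.38   2.024  0.987  1.021 -0.62 ] 
R [[0.378, 0.858, 0.346], [0.593, -0.512, 0.621], [0.711, -0.029, -0.703]] F [-0.5  0.1 -1.6] op 0.0556 43.32551121711731
(array([ 0.521,  0.854, -0.003]), array([-0.021,  0.003, -0.021]), array([ 0.71052616, -0.02939384, -0.70305659]))
```

Call:
step_arm([
  [[-0.021,0.003,-0.021,0,0,0,50],[0,0,0,-16,0,15.8,50],[0,0,0,-16,0,15.8,50],[0,0,0,-16,0,15.8,50],[0,0,0,-9,0,9,50],[0,0,0,-5,0,5,50],[0,0,0,0,0,0,50],[0,0,0,0,0,0,50]],
])

```text
time_s: 9.32
ee_pos: [0.5563, 0.0941, 0.0407]
orientation: [[0.355, 0.859, 0.368], [0.602, -0.512, 0.613], [0.715, 0.004, -0.699]]
force: [0.7, 0.6, -1.9]
opening: 0.056
grasp_force: 43.4
```

```bash
python3 st.py;python3 - <<'E'
from lev import *
print(lev(monitor.get_obs()["orientation"],np.array([.701,.01,.713]),0))
E
```

```text
9.3167 pos [0.5563 0.0941 0.0407] j [-0.502  0.551  2.086  1.157  0.896 -0.909] 
R [[0.355, 0.859, 0.368], [0.602, -0.512, 0.613], [0.715, 0.004, -0.699]] F [ 0.7  0.6 -1.9] op 0.056 43.3504593372345
(array([0.52 , 0.854, 0.003]), array([ 0.003, -0.003,  0.003]), array([ 0.71535756,  0.00380007, -0.69874826]))
```

Call:
step_arm([
  [[0,0,0,-2.9,0,2.8,50],[0,0,0,-2.9,0,2.8,50],[0,0,0,-0.7,0,0.7,50],[0,0,0,-0.7,0,0.7,50],[0,0,0,-0.7,0,0.7,50],[0,0,0,-0.7,0,0.7,50],[0,0,0,0,0,0,50],[0,0,0,0,0,0,50],[0,0,0,0,0,0,50]],
])

```text
time_s: 10.07
ee_pos: [0.5562, 0.0938, 0.0299]
orientation: [[0.354, 0.859, 0.371], [0.6, -0.512, 0.614], [0.717, 0.005, -0.697]]
force: [-6.6, -3.7, 11.9]
opening: 0.0557
grasp_force: 44.4
```

```bash
python3 st.py; python3 - <<'E'
from h import *
s=capture("side");c=capture("top")
cv2.imwrite("pics/a3.png",np.hstack([cv2.resize(im[y:y+100,x:x+100],None,fx=4,fy=4,interpolation=cv2.INTER_CUBIC) for im,x,y in((s["color"],255,180),(c["color"],260,190))])[:,:,::-1])
E
```

```text
10.0667 pos [0.5562 0.0938 0.0299] j [-0.505  0.576  2.091  1.182  0.887 -0.948] 
R [[0.354, 0.859, 0.371], [0.6, -0.512, 0.614], [0.717, 0.005, -0.697]] F [-6.6 -3.7 11.9] op 0.0557 44.35879647731781
```

View pics/a3.png

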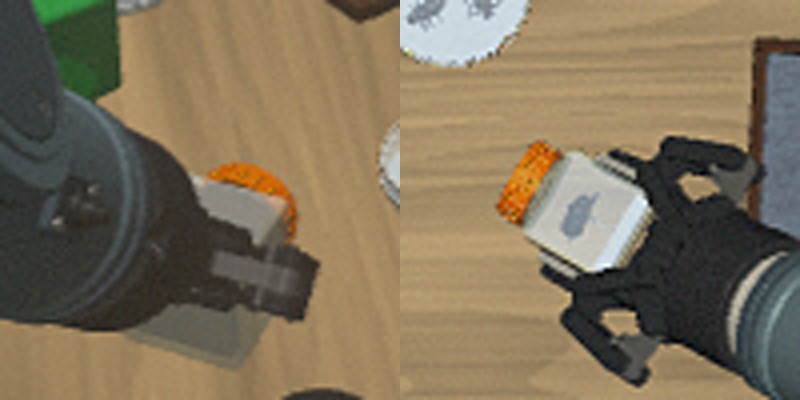

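The jar lies flat on its side with the lid away from the tray and 12 N of table contact. I'll ease off, release and back out along the tool axis.

Call:
step_arm([
  [[0,0,0,0.5,0,-0.5,50],[0,0,0,0,0,0,54],[0,0,0,0,0,0,58],[0,0,0,0,0,0,62],[0,0,0,0,0,0,70],[0,0,0,0,0,0,85],[0,0,0,0,0,0,85],[0,0,0,0,0,0,85],[0,0,0,0,0,0,85],[0,0,0,0,0,-10,85],[0,0,0,0,0,-20,85],[0,0,0,0,0,-30,85],[0,0,0,0,0,-30,85],[0,0,0,0,0,-30,85],[0,0,0,0,0,0,85]],
])

```text
time_s: 11.42
ee_pos: [0.5123, 0.0163, 0.1159]
orientation: [[0.354, 0.857, 0.374], [0.603, -0.515, 0.609], [0.715, 0.01, -0.699]]
force: [1.3, -1.0, -0.0]
opening: 0.085
grasp_force: 0.0
```

```bash
python3 st.py; python3 - <<'E'
from h import *
c=capture("top");im=c["color"];s=capture("side")
hsv=cv2.cvtColor(im,cv2.COLOR_RGB2HSV); m=cv2.inRange(hsv,(5,140,120),(18,255,255))
k,l,st,ce=cv2.connectedComponentsWithStats(m)
for i in range(1,k):
    if st[i,4]>60 and st[i,1]>150: print(st[i],ce[i],onz(c,*ce[i],.04))
cv2.imwrite("pics/a4.png",np.hstack([cv2.resize(q[y:y+130,x:x+130],None,fx=3,fy=3,interpolation=cv2.INTER_CUBIC) for q,x,y in((s["color"],235,170),(im,250,180))])[:,:,::-1])
E
```

```text
11.4167 pos [0.5123 0.0163 0.1159] j [-0.713  0.373  2.089  0.927  1.08  -0.804] 
R [[0.354, 0.857, 0.374], [0.603, -0.515, 0.609], [0.715, 0.01, -0.699]] F [ 1.3 -1.  -0. ] op 0.085 0.0
[284 225  16  21 138] [290.97101449 234.75362319] [0.57823395 0.1324617  0.04      ]
```

View pics/a4.png

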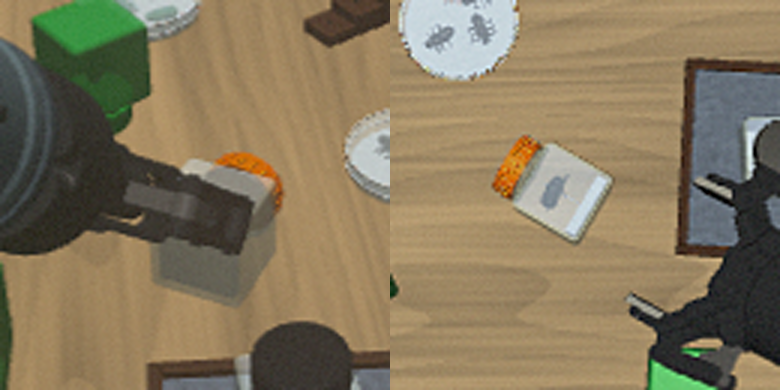

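Call:
step_arm([
  [[0,0,0,24,0,-23.5,85],[0,0,0,24,0,-23.5,85],[0,0,0,24,0,-23.5,85],[0,-0.107,0,0,0,0,85],[0,-0.107,0,0,0,0,85],[0,-0.107,0,0,0,0,85],[0,-0.107,0,0,0,0,85],[0,-0.107,0,0,0,0,85],[0,-0.107,0,0,0,0,85],[0,-0.107,0,0,0,0,85],[0,-0.107,0,0,0,0,85],[0,-0.107,0,0,0,0,85],[0,-0.107,0,0,0,0,85],[0,-0.107,0,0,0,0,85],[0,-0.107,0,0,0,0,85],[0,-0.107,0,0,0,0,85],[0,0,0,0,0,0,85]],
])

```text
time_s: 12.93
ee_pos: [0.5106, 0.0232, 0.2092]
orientation: [[0.418, 0.861, -0.289], [0.711, -0.508, -0.486], [-0.565, -0.003, -0.825]]
force: [0.0, 0.5, -1.2]
opening: 0.0849
grasp_force: 0.0
```

```bash
python3 st.py; cat > go.py <<'E'
# difference from the present pose to a target, in tool axes
from lev import *
def go(P,R2=None):
    o=monitor.get_obs(); R=np.array(o["orientation"]); print("shift mm",(R.T@(np.array(P)-o["ee_pos"])*1000).round(1))
    if R2 is not None: print("turn",Ro.from_matrix(R.T@R2).as_rotvec().round(3),"shift in target axes",(R2.T@(np.array(P)-o["ee_pos"])*1000).round(1))
def pose(yaw,tilt):
    # x horizontal at yaw when tilt 0, pointing down; tilt + = pointing outward
    y,t=np.radians([yaw,tilt]); h=np.array([np.cos(y),np.sin(y),0]); d=np.array([0,0,-1.])
    z=d*np.cos(t)+h*np.sin(t); x=h*np.cos(t)-d*np.sin(t); return np.column_stack([x,np.cross(z,x),z])
E
python3 -c "
from go import *
R2=pose(58.8,-35); print(R2.round(3).tolist()); go([.588,.147,.113],R2)"
```

```text
12.9333 pos [0.5106 0.0232 0.2092] j [ 0.122  0.486  1.451 -0.463  1.599  0.735] 
R [[0.418, 0.861, -0.289], [0.711, -0.508, -0.486], [-0.565, -0.003, -0.825]] F [ 0.   0.5 -1.2] op 0.0849 0.0
[[0.424, 0.855, -0.297], [0.701, -0.518, -0.491], [-0.574, 0.0, -0.819]]
shift mm [174.8   4.1  -3.2]
turn [ 0.004 -0.01   0.011] shift in target axes [174.8   2.1  -5. ]
```

Call:
step_arm([
  [[0.004,-0.01,0.011,0,0,0,85],[0,0,0,35,0.4,-1,85],[0,0,0,35,0.4,-1,85],[0,0,0,35,0.4,-1,85],[0,0,0,35,0.4,-1,85],[0,0,0,35,0.5,-1,85],[0,0,0,0,0,0,85],[0,0,0,0,0,0,85]],
])

```text
time_s: 13.6
ee_pos: [0.5898, 0.1443, 0.1166]
orientation: [[0.432, 0.853, -0.293], [0.701, -0.522, -0.486], [-0.568, 0.004, -0.823]]
force: [0.2, -0.5, 0.4]
opening: 0.0853
grasp_force: 0.0
```

```bash
python3 st.py; python3 -c "
from go import *
R2=pose(58.8,-35);  go([.5586,.098,.031],R2)"
```

```text
13.6 pos [0.5898 0.1443 0.1166] j [ 0.272  0.769  1.179 -0.401  1.651  0.884] 
R [[0.432, 0.853, -0.293], [0.701, -0.522, -0.486], [-0.568, 0.004, -0.823]] F [ 0.2 -0.5  0.4] op 0.0853 0.0
shift mm [  2.7  -2.8 102.1]
turn [ 0.001 -0.007 -0.006] shift in target axes [  3.4  -2.8 102.1]
```

Call:
step_arm([
  [[0,0,0,0.8,-0.7,25.5,85],[0,0,0,0.8,-0.7,25.5,85],[0,0,0,0.8,-0.7,25.5,85],[0,0,0,0.6,-0.7,8.5,85],[0,0,0,0,0,8.5,85],[0,0,0,0,0,8.5,85],[0,0,0,0,0,0,85],[0,0,0,0,0,0,85]],
])

```text
time_s: 14.27
ee_pos: [0.5602, 0.0979, 0.0336]
orientation: [[0.435, 0.853, -0.29], [0.7, -0.523, -0.486], [-0.566, 0.008, -0.824]]
force: [0.2, 0.4, -0.1]
opening: 0.0851
grasp_force: 0.0
```

```bash
python3 st.py; python3 - <<'E'
from h import *
s=capture("side");c=capture("top")
cv2.imwrite("pics/a5.png",np.hstack([cv2.resize(q[y:y+100,x:x+100],None,fx=4,fy=4,interpolation=cv2.INTER_CUBIC) for q,x,y in((s["color"],255,180),(c["color"],260,190))])[:,:,::-1])
E
```

```text
14.2667 pos [0.5602 0.0979 0.0336] j [ 0.22   0.789  1.375 -0.428  1.432  0.932] 
R [[0.435, 0.853, -0.29], [0.7, -0.523, -0.486], [-0.566, 0.008, -0.824]] F [ 0.2  0.4 -0.1] op 0.0851 0.0
```

View pics/a5.png

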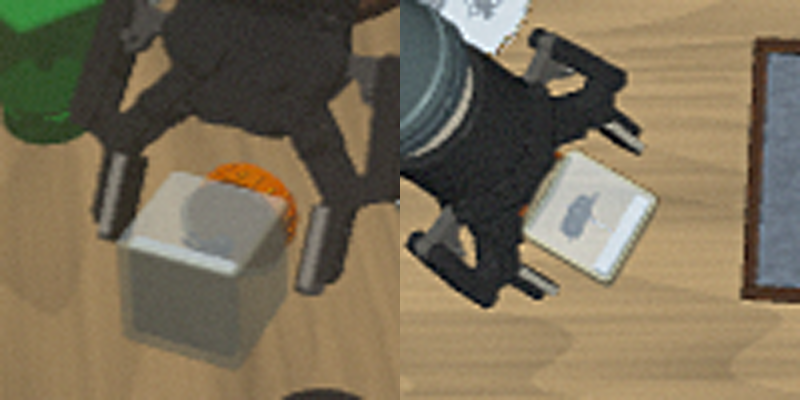

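The pads straddle the body with gaps on both sides, clear of the lid. I'll close and lift.

Call:
step_arm([
  [[0,0,0,0,0,2,85],[0,0,0,0,0,0,80],[0,0,0,0,0,0,75],[0,0,0,0,0,0,70],[0,0,0,0,0,0,66],[0,0,0,0,0,0,63],[0,0,0,0,0,0,60],[0,0,0,0,0,0,57],[0,0,0,0,0,0,54],[0,0,0,0,0,0,50],[0,0,0,0,0,0,50],[0,0,0,0,0,0,50],[0,0,0,0,0,0,50]],
], force=40)

```text
time_s: 15.45
ee_pos: [0.559, 0.0973, 0.0313]
orientation: [[0.434, 0.853, -0.291], [0.7, -0.522, -0.486], [-0.567, 0.007, -0.824]]
force: [-0.3, 2.6, 2.7]
opening: 0.0557
grasp_force: 42.9
```

```bash
python3 st.py; python3 -c "
from go import *
o=monitor.get_obs();R=np.array(o['orientation']); print('jar z in tool',(R.T@[np.cos(np.radians(58.7)),np.sin(np.radians(58.7)),0]).round(3)); go(o['ee_pos']+np.array([0,0,.1]))"
```

```text
15.45 pos [0.559  0.0973 0.0313] j [ 0.22   0.791  1.379 -0.428  1.428  0.934] 
R [[0.434, 0.853, -0.291], [0.7, -0.522, -0.486], [-0.567, 0.007, -0.824]] F [-0.3  2.6  2.7] op 0.0557 42.90765881538391
jar z in tool [ 0.824 -0.003 -0.567]
shift mm [-56.7   0.7 -82.4]
```

Call:
step_arm([
  [[0,0,0,-7,0.1,-10.3,50],[0,0,0,-14,0.2,-20.6,50],[0,0,0,-14,0.2,-20.6,50],[0,0,0,-14,0.2,-20.6,50],[0,0,0,-14,0.2,-20.6,50],[0,0,0,-14,0.2,-20.6,50],[0,0,0,-7,0.1,-10.3,50],[0,0.1,0,0,0,0,50],[0,0.1,0,0,0,0,50],[0,0.1,0,0,0,0,50],[0,0.1,0,0,0,0,50],[0,0.1,0,0,0,0,50],[0,0.1,0,0,0,0,50],[0,0,0,0,0,0,50]],
])

```text
time_s: 16.62
ee_pos: [0.558, 0.0955, 0.1809]
orientation: [[0.525, 0.851, 0.005], [0.851, -0.525, -0.004], [-0.001, 0.007, -1.0]]
force: [-0.1, -1.4, -2.2]
opening: 0.0557
grasp_force: 42.9
```

```bash
python3 st.py; python3 -c "
from go import *
go([.568,-.19,.18],pose(30,0))"
```

```text
16.6167 pos [0.558  0.0955 0.1809] j [-0.025  0.34   1.6   -0.005  1.197  0.529] 
R [[0.525, 0.851, 0.005], [0.851, -0.525, -0.004], [-0.001, 0.007, -1.0]] F [-0.1 -1.4 -2.2] op 0.0557 42.86537826061249
shift mm [-237.8  158.4    2.1]
turn [ 0.007 -0.001  0.495] shift in target axes [-134.1  252.3    0.9]
```

Call:
step_arm([
  [[0,0,0,-12,8,0,50],[0,0,0,-23.8,15.8,0,50],[0,0,0,-23.8,15.8,0,50],[0,0,0,-23.8,15.8,0,50],[0,0,0,-23.8,15.8,0,50],[0,0,0,-23.8,15.8,0,50],[0,0,0,-23.8,15.8,0,50],[0,0,0,-23.8,15.8,0,50],[0,0,0,-23.8,15.8,0,50],[0,0,0,-23.8,15.8,0,50],[0,0,0,-11.8,7.8,0,50],[0.002,0,0.099,0,0,0,50],[0.002,0,0.099,0,0,0,50],[0.001,0,0.099,0,0,0,50],[0.001,0,0.099,0,0,0,50],[0.001,0,0.099,0,0,0,50]],
])

```text
time_s: 17.95
ee_pos: [0.5697, -0.1872, 0.1817]
orientation: [[0.867, 0.498, -0.004], [0.498, -0.867, -0.002], [-0.004, -0.001, -1.0]]
force: [-1.1, 0.6, -0.7]
opening: 0.0555
grasp_force: 43.0
```

Call:
step_arm([
  [[0,0.08,0,0,0,0,50],[0,0.08,0,0,0,0,50],[0,0.08,0,0,0,0,50],[0,0.08,0,0,0,0,50],[0,0.08,0,0,0,0,50],[0,0.08,0,0,0,0,50],[0,0.08,0,0,0,0,50],[0,0.08,0,0,0,0,50],[0,0.08,0,0,0,0,50],[0,0.08,0,0,0,0,50],[0,0.08,0,0,0,0,50],[0,0.09,0,0,0,0,50],[0,0,0,0,0,0,50],[0,0,0,0,0,0,50]],
])

```text
time_s: 19.12
ee_pos: [0.5694, -0.1875, 0.1808]
orientation: [[0.494, 0.502, 0.71], [0.283, -0.865, 0.415], [0.822, -0.004, -0.569]]
force: [-0.2, -0.4, -1.4]
opening: 0.0558
grasp_force: 43.0
```

```bash
python3 st.py; python3 - <<'E'
from go import *
print(lev(monitor.get_obs()["orientation"],np.array([.824,-.003,-.567]),1)); go([.568,-.19,.14])
E
```

```text
19.1167 pos [ 0.5694 -0.1875  0.1808] j [-1.018  0.378  1.99   1.134  1.137 -0.687] 
R [[0.494, 0.502, 0.71], [0.283, -0.865, 0.415], [0.822, -0.004, -0.569]] F [-0.2 -0.4 -1.4] op 0.0558 43.024365305900574
(array([0.003, 0.   , 1.   ]), array([-0.001,  0.002, -0.001]), array([ 0.82238977, -0.00392248, -0.56891096]))
shift mm [-35.    1.6  21.2]
```

```bash
cat > lid.py <<'E'
from go import *
o=monitor.get_obs(); z=o["ee_pos"][2]+.0061+.0385
for n,zz in(("top",z),("side",z-.008)):
    c=capture(n); hs=cv2.cvtColor(c["color"],cv2.COLOR_RGB2HSV); m=cv2.inRange(hs,(4,120,90),(18,255,255)); m=cv2.morphologyEx(m,cv2.MORPH_CLOSE,np.ones((3,3)))
    k,l,st,ce=cv2.connectedComponentsWithStats(m)
    for i in range(1,k):
        if st[i,4]>120:
            cn=max(cv2.findContours((l==i).astype(np.uint8),0,2)[0],key=cv2.contourArea)
            W=np.array([onz(c,*p[0],zz)[:2] for p in cn],np.float32)*1000
            (x,y),r=cv2.minEnclosingCircle(W); print(n,st[i],"circ",round(x,1),round(y,1),"r",round(r,1),"mean",W.mean(0))
E
python3 lid.py
```

```text
top [  14   70  626  410 8557] circ 491.0 41.0 r 704.4 mean [660.2028  385.27667]
top [  34   97  112  158 2817] circ 678.9 504.5 r 183.0 mean [713.92975 524.0542 ]
top [442 212  27  26 521] circ 571.8 -182.2 r 24.7 mean [ 572.22345 -183.07088]
side [210  32 124  34 439] circ 533.2 582.5 r 167.3 mean [560.00134 564.3025 ]
side [  63   84  577  291 5420] circ 476.9 -14.4 r 448.0 mean [645.74133  69.97529]
side [428 159  62  63 360] circ 731.6 -44.1 r 73.0 mean [731.68744 -64.66405]
side [ 324  255   49   44 1726] circ 572.9 -186.8 r 31.2 mean [ 572.26276 -185.45555]
```

```bash
python3 -c "
from go import *
go([.568,-.192,.054])"
```

```text
shift mm [-108.1    2.7   69.5]
```

Call:
step_arm([
  [[0,0,0,-9,0.3,6,50],[0,0,0,-18,0.5,11.6,50],[0,0,0,-18,0.5,11.6,50],[0,0,0,-18,0.5,11.6,50],[0,0,0,-18,0.4,11.6,50],[0,0,0,-18,0.3,11.6,50],[0,0,0,-9,0.2,5.5,50],[0,0,0,0,0,0,50],[0,0,0,0,0,0,50]],
])

```text
time_s: 19.97
ee_pos: [0.5688, -0.1917, 0.0544]
orientation: [[0.489, 0.504, 0.712], [0.287, -0.864, 0.415], [0.824, 0.001, -0.567]]
force: [-0.4, 0.4, -1.7]
opening: 0.0556
grasp_force: 43.0
```

```bash
python3 st.py; python3 - <<'E'
from go import *
print(lev(monitor.get_obs()["orientation"],np.array([.824,-.003,-.567]),1)); go([.568,-.192,.0424])
E
python3 lid.py | grep -v "62[0-9]\|577"
python3 - <<'E'
from h import *
s=capture("side");c=capture("top")
cv2.imwrite("pics/a6.png",np.hstack([cv2.resize(q[y:y+w,x:x+w],(400,400),interpolation=cv2.INTER_CUBIC) for q,x,y,w in((s["color"],260,260,200),(c["color"],360,180,120))])[:,:,::-1])
E
```

```text
19.9667 pos [ 0.5688 -0.1917  0.0544] j [-1.026  0.634  2.042  1.286  1.032 -1.022] 
R [[0.489, 0.504, 0.712], [0.287, -0.864, 0.415], [0.824, 0.001, -0.567]] F [-0.4  0.4 -1.7] op 0.0556 42.975677847862244
(array([-0.002,  0.004,  1.   ]), array([0.002, 0.   , 0.003]), array([ 0.82376317,  0.00118237, -0.56693284]))
shift mm [-10.3  -0.2   6.1]
top [  34   97  112  160 2849] circ 710.6 568.1 r 209.0 mean [745.1662 592.9207]
top [430 222  23  22 345] circ 570.1 -186.9 r 24.4 mean [ 569.76855 -186.20091]
side [210  31 124  32 430] circ 544.6 1039.2 r 229.4 mean [581.5095 994.7442]
side [ 324  340   41   41 1343] circ 572.3 -192.7 r 28.2 mean [ 571.36743 -195.30202]
```

View pics/a6.png

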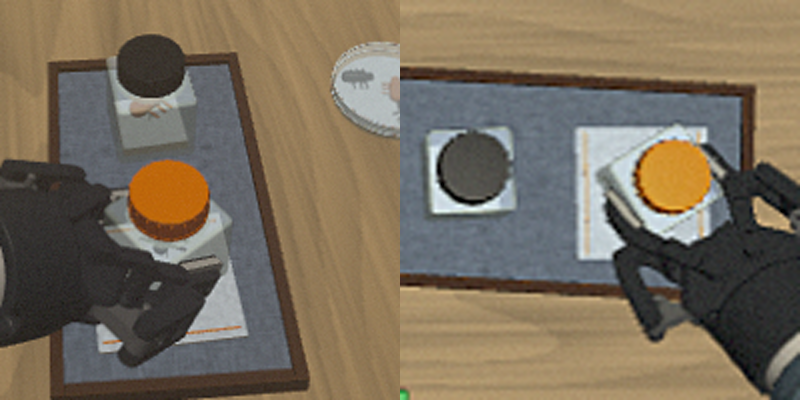

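The jar is upright over the card: the lid reads (570,-187) against the card's (571,-188) in the top view. I'll lower it gently.

Call:
step_arm([
  [[0.002,0,0.003,-2.5,0,1.7,50],[0,0,0,-2.5,0,1.7,50],[0,0,0,-1.6,0,1.1,50],[0,0,0,-0.8,0,0.6,50],[0,0,0,-0.8,0,0.6,50],[0,0,0,-0.8,0,0.6,50],[0,0,0,0,0,0,50],[0,0,0,0,0,0,50]],
])

```text
time_s: 20.83
ee_pos: [0.5681, -0.1921, 0.0429]
orientation: [[0.491, 0.502, 0.712], [0.282, -0.865, 0.415], [0.824, -0.003, -0.566]]
force: [-0.3, 1.0, -3.1]
opening: 0.0558
grasp_force: 43.0
```

Call:
step_arm([
  [[0,0,0,-0.6,0,0.4,50],[0,0,0,-0.6,0,0.4,50],[0,0,0,0,0,0,50],[0,0,0,0,0,0,50]],
])

```text
time_s: 21.17
ee_pos: [0.5682, -0.1921, 0.0419]
orientation: [[0.491, 0.502, 0.712], [0.282, -0.865, 0.415], [0.824, -0.002, -0.566]]
force: [-1.0, -0.6, 1.8]
opening: 0.0558
grasp_force: 43.3
```

Call:
step_arm([
  [[0,0,0,-0.4,0,0.3,50],[0,0,0,0,0,0,50],[0,0,0,0,0,0,54],[0,0,0,0,0,0,58],[0,0,0,0,0,0,62],[0,0,0,0,0,0,68],[0,0,0,0,0,0,74],[0,0,0,0,0,0,80],[0,0,0,0,0,0,82],[0,0,0,0,0,0,82],[0,0,0,0,0,0,82]],
])

```text
time_s: 22.08
ee_pos: [0.5681, -0.1921, 0.0411]
orientation: [[0.491, 0.502, 0.712], [0.283, -0.865, 0.415], [0.824, -0.003, -0.567]]
force: [0.4, 0.2, -0.7]
opening: 0.0819
grasp_force: 0.0
```

Call:
step_arm([
  [[0,0,0,0,0,-6,82],[0,0,0,0,0,-12,82],[0,0,0,0,0,-20,82],[0,0,0,0,0,-25,82],[0,0,0,0,0,-25,82],[0,0,0,0,0,-25,82],[0,0,0,15,0,-15,82],[0,0,0,20,0,-15,82],[0,0,0,0,0,0,82],[0,0,0,0,0,0,82]],
])

```text
time_s: 22.92
ee_pos: [0.483, -0.2428, 0.1523]
orientation: [[0.491, 0.501, 0.713], [0.285, -0.865, 0.412], [0.823, 0.001, -0.567]]
force: [-0.3, -0.2, -0.3]
opening: 0.0818
grasp_force: 0.0
```

```bash
python3 st.py; sed -i 's/^o=.*$/z=.087/' lid.py; python3 lid.py | grep -v "62[0-9]\|577"
python3 - <<'E'
from h import *
s=capture("side");c=capture("top")
cv2.imwrite("pics/a7.png",np.hstack([cv2.resize(q[y:y+w,x:x+w],(400,400),interpolation=cv2.INTER_CUBIC) for q,x,y,w in((s["color"],250,250,220),(c["color"],360,180,120))])[:,:,::-1])
E
```

```text
22.9167 pos [ 0.483  -0.2428  0.1523] j [-1.248  0.416  2.041  1.028  1.229 -0.855] 
R [[0.491, 0.501, 0.713], [0.285, -0.865, 0.412], [0.823, 0.001, -0.567]] F [-0.3 -0.2 -0.3] op 0.0818 0.0
top [  34   97  112  158 2818] circ 713.7 574.1 r 211.4 mean [745.7357  570.73206]
top [429 223  23  22 339] circ 570.3 -187.4 r 23.9 mean [ 569.84393 -186.40562]
side [210  32 124  34 429] circ 542.4 1066.5 r 240.3 mean [ 583.1732 1037.3918]
side [  55   84  585  291 5201] circ 455.6 205.3 r 649.9 mean [716.01416 305.70172]
side [ 324  347   40   41 1308] circ 571.6 -193.7 r 28.2 mean [ 572.8283  -194.36522]
```

View pics/a7.png

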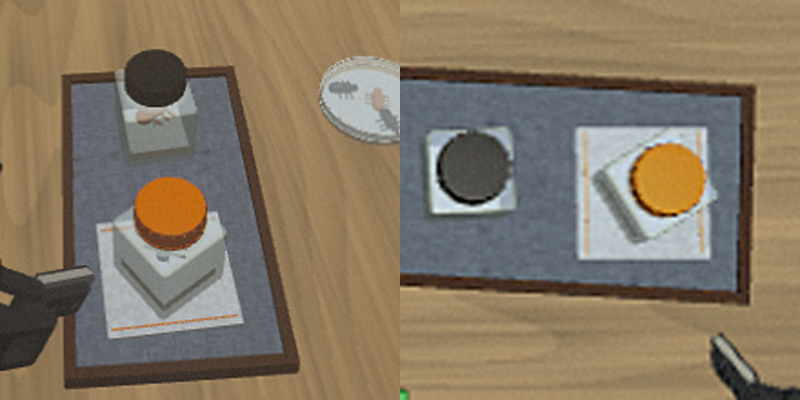

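The jar stands upright in the middle of the card: its lid is at (170,205) in the side crop and (670,180) in the top crop. The gripper is clear and the black jar has not moved.

```bash
python3 -c "
from h import *
print(robot.finish_job())"
```

```text
the job is handed in; nothing more can be done
None
```

I turned the orange-lidded jar right way up in two grasps and set it upright, lid on top, within a few millimetres of the data card's centre; I backed the gripper clear and handed the job in at about 23 s, but no verdict came back.

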